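# Assemble the nested cones of a light trap

## Robot

A 7-joint arm with a two-finger parallel gripper is mounted at the origin on the work surface. World frame = base frame: x ahead of the robot, y to its left, z up, the work surface at z = 0. Lengths are in mm, angles in rad, forces in N, time in s.
With the tool pointing down it reaches from about 350 to 900 mm from the base axis. Payload 8.1 kg.
Tool frame: the origin (TCP) lies at the very end of the fingers, on their centre line; the grasp point (between the pads) lies 19 mm behind it; z points along the fingers, y is the line along which they close (so a half turn about z gives the same grasp; the last joint's range is limited). The gripper opens to 85 mm and grips with 20 to 120 N. Pads are 22 mm wide; open, the fingers measure 114 mm over their backs; the gripper's body (76 mm by 85 mm) begins 54 mm behind the grasp point. The pads swing forward as they close: fully open they stand 13 mm farther back than shut.
Start: joints at [-0.103, 0.434, 0.025, 1.573, -0.012, 1.134, -0.075], TCP at [625.013, -0.027, 231.323] pointing down, gripper open.
Joint ranges: [-2.62, 2.62], [-0.44, 2.09], [-1.27, 1.32], [0.08, 2.57], [-1.32, 4.46], [0.12, 2], [-2.74, 2.74]. Speed limits (rad/s): [2.22, 2.22, 3.01, 3.01, 3.14, 3.14, 3.14].

## Interface

Orientations are given as a unit quaternion [w, x, y, z].
In Python, from bench import get_state, grab_frame, camera_info, job_done, find_in, cut_out gives the robot as it stands. The module is installed in compiled form; this text tells all that it offers.
- The arm moves only by the shell command python3 -m handwheel 'ROWS' [OPENING] [FORCE]. ROWS is a JSON object of lists of equal length, an entry for each row: "dp": the shift along the tool's x, y, z in m, a list of three; "turn": the turn about the tool's z in degrees. In form: {"dp": [[tx, ty, tz], ...], "turn": [turn, ...]}. A call has exactly 5 rows; each row is the pose to reach, as a shift and turn from the pose commanded when the call began, along the tool's axes at that moment; what a row does not reach only later rows make up. A row lasts 1/12 s, in which the tool goes at most 41.7 mm and 7.16 degrees, less where a joint would pass 70% of its speed; a pose out of reach is approached as far as the arm can. A call with a gripper value outside its range is refused whole. OPENING is the finger opening in m, from 0 to 0.0854, set as the call begins (- or left out, the last holds). The fingers move at their own pace and stop on an object; FORCE is the grip in N (left out, the last holds). Time passes only in rows, so rows that repeat a pose let the fingers close, or fill a call up. It gives the time, the measured TCP pose, the force, the opening and the grip force at its end, in the units of the state.
- get_state(): the state, without advancing time (a new reading comes with each control period).
- grab_frame(name): name is "scene" or "side" or "wrist"; returns the picture (420x560x3 uint8, red, green, blue); there is no depth.
- camera_info(name): a dict with "K" (3x3 intrinsics, pixels), "R" (3x3) and "t" (3): a world point X has camera coordinates R X + t. Camera axes: x right, y down, z forward; pixel columns grow to the right and rows downward; lengths in mm; the calibration is good to about 2 mm. A picture is of the moment at which its call begins: read the wrist's pose just before it. camera_info takes no time and is no camera call; for the wrist camera it gives the pose at the moment of the call.
- job_done(): hands the job in; it is judged then, once.
Trained networks look in the newest picture that a camera, given by its name, has taken for a name from the list of things; names that differ only in an ending like _2 or _b are one class to them, and where a whole thing is asked for, a point or a joint stands for the part that bears it (a point fixed in the world has none). Each returns a list of dicts, best first, with "confidence" (0 to 1); they miss things now and then, are a little off and sometimes report something else, mostly with a low value. They report only what shows in the picture. A call takes as long as a camera call. They do not tell look-alikes from the thing itself.
- find_in(thing, camera): "extent" ([left, top, right, bottom] in pixels, round what is visible of it).
- cut_out(thing, camera): "pixels" (420x560 bool, what is visible of it) and "extent" ([left, top, right, bottom] in pixels, round what is visible of it).
The state is a dict: "t": time; "joints": joint angles; "dq": joint speeds; "tau": joint torques, N m; "eef_pos": TCP position; "tcp_rot": TCP orientation; "force": force on the tool from outside, world axes, zero at the start; "wrist_torque": the same for the moment, N m; "finger_gap": finger opening in mm; "grasp_force": force on a finger pad.
Only numpy, scipy, OpenCV 4.12 (cv2) and the standard library are available. Lean on these libraries where they do the work, as an engineer would, in place of code of your own. Each camera call takes 0.05 s, during which the arm holds its last target. There are 200 camera calls.

## Task

Assemble the light trap on the optical table: first lower the flanged tapered sleeve into the flared trap body until its flange sits flat on the rim, then lower the knobbed tapered plug into the sleeve until its flange sits flat on the sleeve's mouth. With the plug in place, press straight down on it for a moment with a firm steady push of about 10 N, so that both are fully home. Lower the parts rather than drop them, do not lay them over, let go at the end, and leave the lens mount, organiser box and spirit level where they are.

Things in the scene. Friction and masses are not known exactly. Their poses are not given: they have to be found in the camera images.
- trap: Light trap's body, plain steel, fixed: a round foot 90 mm across, 14 mm thick, with a flared socket, open at the top; rim 80 mm above the table, 66 mm across outside. Tapered bore 55 mm across at the rim, 40 mm at its floor 62 mm lower. A clamping fork (26 mm wide, 20 mm high) runs along +x to 95 mm from the axis. Origin: centre of the foot's underside on the table; z up, the bore's axis.
- trap_mouth (a point): Centre of the trap body's rim, 80 mm above the table. The sleeve's flange underside ends here.
- sleeve: Loose sleeve, dark metal, ~0.28 kg, 100 mm long, upright on its narrow end. Tapered outside, 36 mm across at the bottom; flange 76 mm across at 58 to 64 mm height; above it a straight collar 63 mm across, to grip by. Bore 29 mm at the bottom, 54 mm at the top. Seated: 2 mm of play all round, its bottom 22 mm above the table. Origin: centre of its bottom; z: its axis, to the wide mouth. Any yaw.
- sleeve_flange (a point): Centre of the underside of the sleeve's flange, on its axis, 58 mm above its bottom.
- sleeve_mouth (a point): Centre of the sleeve's top mouth, on its axis, 100 mm above its bottom. The plug's flange underside ends here.
- plug: Loose solid plug, dark metal, about 0.32 kg, upright on its narrow end. A cone 35 mm across at the bottom, 51 mm at 60 mm height; flange 62 mm across from 60 to 66 mm; straight round knob 30 mm across from 66 to 106 mm, to grip by. Seated in the sleeve it has 2 mm of play all round. Origin: centre of its bottom; z: its axis, to the knob. Round: any yaw.
- plug_flange (a point): Centre of the underside of the plug's flange, on its axis, 60 mm above its bottom.
- lens_mount: Bystander: a lens in a 56 mm square black frame on a steel post with a round 64 mm foot, 139 mm high. Origin: centre of the foot's underside; z up.
- organiser: Bystander: a clear open compartment box, 90 x 130 mm, 30 mm high. Origin: centre of its underside; z up.
- level: Bystander: a small blue spirit level, 35 x 90 mm, 25 mm high. Origin: centre of its underside; z up.
Mind the look-alikes: they are no part of the job. What is shaped like the plug but blue or red is not meant.

How it is judged:
By the outcome, as a careful person would: the job done as asked, in the order asked, and still so for the second after the job is handed in, with the robot touching nothing.
It also fails if it takes over 64 s, if anything falls off the work surface, if the arm or the gripper's body presses on something with over 40 N, if the wrist force passes 120 N, or if a joint passes its speed limit or range.

## Working session

There is one attempt and no reset: what is moved stays moved. The work goes in short steps, Python scripts to look and compute and a shell command to move; the robot and the scene stay as the last step left them, time stands still between calls to the robot, and variables do not carry over. Pictures are saved under pics/ and viewed, at most 10 in all, crops included, and the job is handed in when it is done.

```bash
mkdir -p pics
python3 - <<'E'
from bench import *
import cv2, numpy as np
s=get_state(); print(s['t'],s['eef_pos'],s['tcp_rot'],s['finger_gap'])
for c in ('scene','side'):
    im=grab_frame(c); cv2.imwrite(f'pics/{c}0.png',im[:,:,::-1])
    ci=camera_info(c); print(c,(-np.array(ci['R']).T@np.array(ci['t'])).round())
    for th in ('trap','sleeve','plug','lens_mount','organiser','level'):
        print(th,[(np.round(d['extent']).tolist(),round(d['confidence'],2)) for d in find_in(th,c)[:4]])
print(get_state()['t'])
E
```

```text
0.0 [ 6.24507304e+02 -8.87256007e-02  2.30534112e+02] [-4.76158343e-04  7.07117543e-01  7.07095596e-01 -6.10523307e-04] 85.31611094068055
scene [ 992. -190.  777.]
trap [([274.0, 198.0, 339.0, 258.0], 0.77)]
sleeve [([353.0, 119.0, 386.0, 165.0], 0.88)]
plug [([148.0, 143.0, 177.0, 181.0], 0.93), ([127.0, 193.0, 154.0, 234.0], 0.85), ([177.0, 175.0, 205.0, 218.0], 0.82), ([191.0, 212.0, 223.0, 252.0], 0.61)]
lens_mount [([432.0, 212.0, 492.0, 269.0], 0.67)]
organiser [([171.0, 309.0, 252.0, 377.0], 0.79)]
level [([333.0, 270.0, 383.0, 313.0], 0.9)]
side [ 527. -504.  714.]
trap [([264.0, 210.0, 316.0, 259.0], 0.83)]
sleeve [([210.0, 135.0, 238.0, 178.0], 0.59)]
plug [([192.0, 299.0, 232.0, 342.0], 0.97), ([195.0, 361.0, 238.0, 407.0], 0.92), ([252.0, 290.0, 286.0, 333.0], 0.91), ([130.0, 324.0, 166.0, 363.0], 0.7)]
lens_mount [([328.0, 118.0, 348.0, 165.0], 0.56)]
organiser [([354.0, 304.0, 413.0, 386.0], 0.64)]
level [([340.0, 198.0, 370.0, 238.0], 0.65), ([261.0, 210.0, 317.0, 260.0], 0.31)]
0.7
```

View pictures.

View pics/scene0.png

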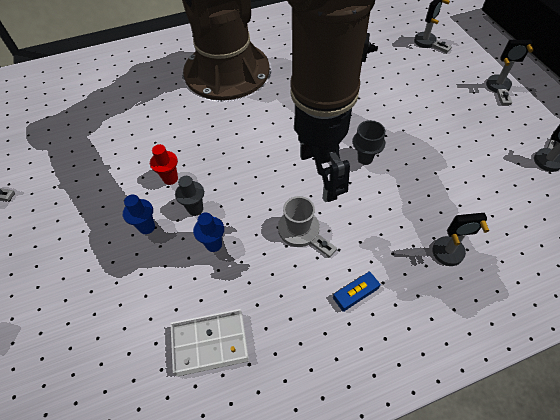

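View pics/side0.png

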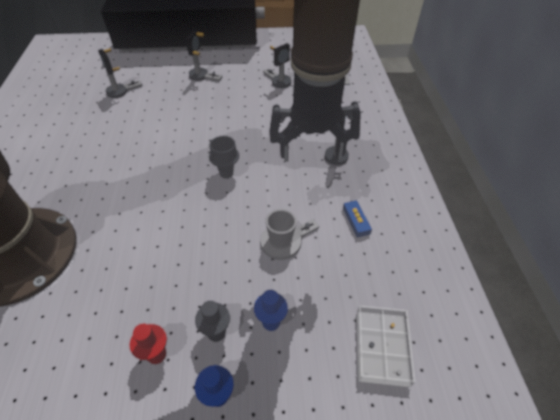

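```bash
cat > h.py <<'E'
import numpy as np, cv2
from bench import *
from scipy.optimize import least_squares
P=dict(plug=[(0,17.5),(60,25.5),(60,31),(66,31),(66,15),(106,15)],
 sleeve=[(0,18),(58,28),(58,38),(64,38),(64,31.5),(100,31.5)],
 trap=[(0,45),(14,45),(80,33)])
A=np.linspace(0,2*np.pi,72)
def proj(ci,X):
    c=X@np.array(ci['R']).T+np.array(ci['t']); p=c@np.array(ci['K']).T; return p[:,:2]/p[:,2:]
def pts(th,x,y,z0=0,yaw=None):
    X=np.vstack([np.c_[r*np.cos(A),r*np.sin(A),0*A+z] for z,r in P[th]])
    if yaw is not None:
        f=np.array([[95,s*13,h] for s in(-1,1) for h in(0,20)],float); c,s=np.cos(yaw),np.sin(yaw)
        X=np.vstack([X,f@np.array([[c,s,0],[-s,c,0],[0,0,1]])])
    return X+[x,y,z0]
def ext(ci,X):
    p=proj(ci,X); return np.r_[p.min(0),p.max(0)]
def fit(th,obs,x0,z0=0):  # obs: list of (caminfo, extent)
    f=lambda v:np.concatenate([ext(ci,pts(th,v[0],v[1],z0,v[2] if len(v)>2 else None))-np.array(e) for ci,e in obs])
    r=least_squares(f,x0,loss='soft_l1',diff_step=1e-4,x_scale=[100,100,1][:len(x0)]); return r.x,f(r.x)
E
python3 - <<'E'
from h import *
S,D=camera_info('scene'),camera_info('side')
def go(n,th,a,b,x0):
    v,r=fit(th,[(S,a),(D,b)],x0); print(n,v.round(2),r.round(1))
go('sleeve','sleeve',[353,119,386,165],[210,135,238,178],[500,100])
go('plug','plug',[177,175,205,218],[192,299,232,342],[500,-200])
go('red','plug',[148,143,177,181],[130,324,166,363],[500,-200])
go('blueL','plug',[127,193,154,234],[195,361,238,407],[500,-200])
go('blueR','plug',[191,212,223,252],[252,290,286,333],[500,-200])
for y in(0.5,2): go('trap','trap',[274,198,339,258],[264,210,316,259],[600,0,y])
E
```

```text
sleeve [449.21 217.51] [-0.2  0.4  0.3 -0.7 -1.2 -0.3  2.2  0.3]
plug [ 437.11 -204.52] [-1.5 -0.3  0.3 -2.6  3.9  0.2 -0.2 -0.3]
red [ 326.7  -240.05] [ 0.8 -0.4  0.5  2.5 -2.  -0.4  0.6  2.6]
blueL [ 444.01 -313.74] [-2.8  0.4  2.9 -0.2  1.1  1.6 -2.  -1.7]
blueR [ 536.09 -195.08] [ 0.3 -1.5 -0.3 -1.4  0.4  0.4  1.3 -0. ]
trap [576.62 -15.15   0.62] [ 2.2 -0.1  0.2 -0.9 -0.7  0.5  4.   3.6]
trap [599.61  -9.8    2.14] [ 8.4  3.2 -5.9 -0.   0.1 -2.2 -1.2  0.8]
```

```bash
python3 -m handwheel '{"dp":[[0.03,-0.025,0],[0.06,-0.05,0],[0.09,-0.075,0],[0.12,-0.1,0],[0.15,-0.12,0]],"turn":[0,0,0,0,0]}' 0.085 60
python3 -m handwheel '{"dp":[[0.03,-0.025,0],[0.05,-0.045,0],[0.065,-0.055,0],[0.067,-0.055,0],[0.067,-0.055,0]],"turn":[0,0,0,0,0]}'
python3 - <<'E'
from h import *
print(get_state()['eef_pos'],get_state()['force'])
ci=camera_info('wrist'); im=grab_frame('wrist'); cv2.imwrite('pics/w1.png',im[:,:,::-1])
d=find_in('sleeve','wrist'); print(d, ext(ci,pts('sleeve',449.2,217.5)))
if d: print(fit('sleeve',[(ci,d[0]['extent'])],[449,217]))
print((-np.array(ci['R']).T@np.array(ci['t'])))
E
```

```text
t: 1.12
eef_pos: [503.1, 151.1, 231.5]
tcp_rot: [-0.0, 0.707, 0.707, -0.0]
force: [-0.1, 0.6, 0.4]
finger_gap: 85.0
grasp_force: 0.0
t: 1.53
eef_pos: [449.7, 218.1, 231.6]
tcp_rot: [0.0, 0.706, 0.708, 0.0]
force: [0.3, -0.7, 0.4]
finger_gap: 85.2
grasp_force: 0.0
[449.6925152  218.07181249 231.59783563] [ 0.33889328 -0.70028675  0.40389095]
[{'extent': [240.6, 161.0, 311.8, 240.4], 'confidence': 0.87}] [240.90140756 159.26590373 313.710724   237.04248201]
(array([448.05110488, 214.85659834]), array([-0.72181954,  0.85267507,  0.72368161, -0.77439942]))
[449.35327547 287.90564336 373.98476037]
```

View pics/w1.png

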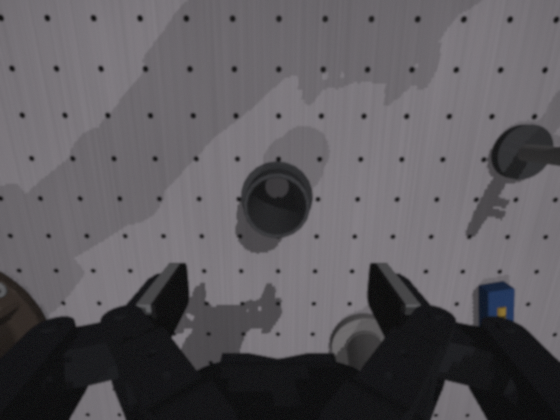

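The wrist picture shows the sleeve at about (277,200) px, as predicted, between the finger tips' sides. I'll descend to it and grip.

```bash
python3 -m handwheel '{"dp":[[-0.002,-0.001,0.03],[-0.002,-0.001,0.06],[-0.002,-0.001,0.09],[-0.002,-0.001,0.11],[-0.002,-0.001,0.12]],"turn":[0,0,0,0,0]}'
python3 -m handwheel '{"dp":[[0,0,0.015],[0,0,0.03],[0,0,0.04],[0,0,0.046],[0,0,0.047]],"turn":[0,0,0,0,0]}'
python3 -m handwheel '{"dp":[[0,0,0],[0,0,0],[0,0,0],[0,0,0],[0,0,0]],"turn":[0,0,0,0,0]}' 0.05 60
python3 -m handwheel '{"dp":[[0,0,0],[0,0,0],[0,0,0],[0,0,0],[0,0,0]],"turn":[0,0,0,0,0]}'
```

```text
t: 2.05
eef_pos: [448.7, 212.7, 108.7]
tcp_rot: [-0.0, 0.708, 0.706, -0.002]
force: [-0.5, 0.5, 1.0]
finger_gap: 84.9
grasp_force: 0.0
t: 2.47
eef_pos: [449.2, 214.4, 63.7]
tcp_rot: [-0.0, 0.707, 0.707, -0.001]
force: [0.7, -0.4, -0.5]
finger_gap: 85.0
grasp_force: 0.0
t: 2.88
eef_pos: [449.5, 215.3, 65.4]
tcp_rot: [0.0, 0.707, 0.707, 0.001]
force: [-2.4, -0.9, 6.9]
finger_gap: 62.3
grasp_force: 64.1
t: 3.3
eef_pos: [449.5, 215.3, 65.4]
tcp_rot: [0.0, 0.707, 0.707, 0.001]
force: [-1.7, -0.7, 7.4]
finger_gap: 62.7
grasp_force: 64.1
```

```bash
python3 -m handwheel '{"dp":[[0,0,-0.01],[0,0,-0.035],[0,0,-0.065],[0,0,-0.1],[0,0,-0.12]],"turn":[0,0,0,0,0]}'
python3 -m handwheel '{"dp":[[-0.025,0.014,-0.005],[-0.055,0.03,-0.005],[-0.085,0.047,-0.005],[-0.115,0.063,-0.005],[-0.14,0.078,-0.005]],"turn":[0,0,0,0,0]}'
python3 -m handwheel '{"dp":[[-0.025,0.014,0],[-0.05,0.028,0],[-0.07,0.04,0],[-0.085,0.048,0],[-0.09,0.05,0]],"turn":[0,0,0,0,0]}'
python3 -m handwheel '{"dp":[[0,0,0],[0,0,0],[0,0,0],[0,0,0],[0,0,0]],"turn":[0,0,0,0,0]}'
python3 - <<'E'
from h import *
print(get_state()['force'])
im=[]
for c in('scene','side','wrist'):
    im.append(grab_frame(c))
    for th in('trap','sleeve'): print(c,th,[(d['extent'],round(d['confidence'],2)) for d in find_in(th,c)[:2]])
a=cv2.resize(im[0][130:290,220:420],None,fx=2,fy=2); b=cv2.resize(im[1][130:290,200:400],None,fx=2,fy=2)
cv2.imwrite('pics/t2.png',np.hstack([a,b])[:,:,::-1]); cv2.imwrite('pics/w2.png',im[2][:,:,::-1])
E
```

```text
t: 3.72
eef_pos: [449.8, 215.5, 188.4]
tcp_rot: [0.0, 0.707, 0.707, 0.002]
force: [1.5, 0.9, -3.6]
finger_gap: 62.1
grasp_force: 66.9
t: 4.13
eef_pos: [527.5, 72.4, 190.4]
tcp_rot: [0.0, 0.707, 0.707, 0.0]
force: [0.7, -0.3, -4.1]
finger_gap: 62.5
grasp_force: 66.8
t: 4.55
eef_pos: [577.9, -18.6, 190.0]
tcp_rot: [0.001, 0.709, 0.706, -0.0]
force: [0.1, 0.2, -3.0]
finger_gap: 62.7
grasp_force: 66.8
t: 4.97
eef_pos: [576.7, -13.7, 189.5]
tcp_rot: [-0.0, 0.706, 0.708, 0.0]
force: [-0.3, 0.8, -3.2]
finger_gap: 61.8
grasp_force: 66.8
[-0.31991531  0.83858054 -3.19521314]
scene trap [([278.8, 199.0, 337.7, 260.3], 0.85), ([176.8, 175.0, 204.1, 217.0], 0.66)]
scene sleeve [([277.4, 149.5, 316.4, 207.3], 0.67), ([274.3, 200.7, 338.0, 253.8], 0.2)]
side trap [([263.4, 212.1, 316.0, 259.0], 0.92)]
side sleeve [([266.3, 157.5, 303.4, 215.1], 0.55)]
wrist trap [([231.8, 136.7, 359.7, 201.1], 0.77)]
wrist sleeve [([201.2, 190.7, 353.5, 361.3], 0.89)]
```

View pics/t2.png

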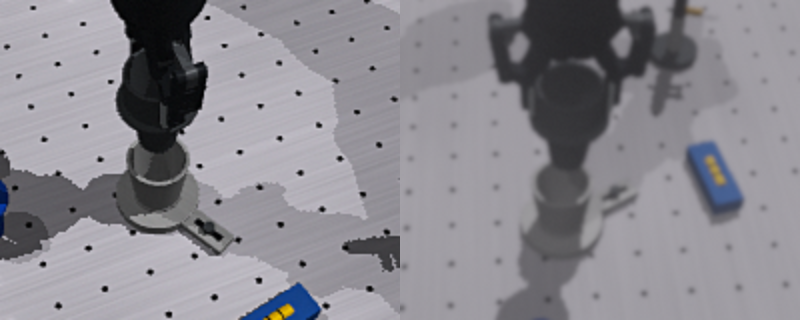

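Run:
```python
from h import *
S,D=camera_info('scene'),camera_info('side')
def ring(z,r,x,y): return np.c_[x+r*np.cos(A),y+r*np.sin(A),0*A+z]
def f(v):
    e=lambda ci,z,r:ext(ci,ring(z,r,*v))
    a,b,c,d=e(S,80,33),e(S,0,45),e(D,80,33),e(D,0,45)
    return np.r_[a[[0,2]]-[283.5,315],b[[0,2,3]]-[277.5,320,245.5],c[[0,2]]-[267,295],d[[0,2,3]]-[260.5,302,257]]
r=least_squares(f,[577,-15]);print('trap',r.x,r.fun.round(1))
w=grab_frame('wrist')
for x0 in ([577,-14],):
    v,r=fit('sleeve',[(D,[266.3,157.5,303.4,215.1])],x0,124);print('sleeve side',v,r.round(1))
    v,r=fit('sleeve',[(S,[277.4,149.5,316.4,207.3])],x0,124);print('sleeve scene',v,r.round(1))
# crisp crops, 4x
s=grab_frame('scene')[150:262,262:342]; d=grab_frame('side')[150:262,245:325]
cv2.imwrite('pics/z3.png',cv2.resize(np.hstack([s,d]),None,fx=5,fy=5)[:,:,::-1])
```

```text
trap [570.18600257  -7.18810164] [ 0.   1.1  1.3  0.   0.5 -2.1  2.  -0.1 -1.   2.6]
sleeve side [576.48462996  -9.3502737 ] [-2.   1.   2.1 -1.1]
sleeve scene [573.62165599 -15.62720106] [-1.7  1.4  1.6 -1.7]
```

View pics/z3.png

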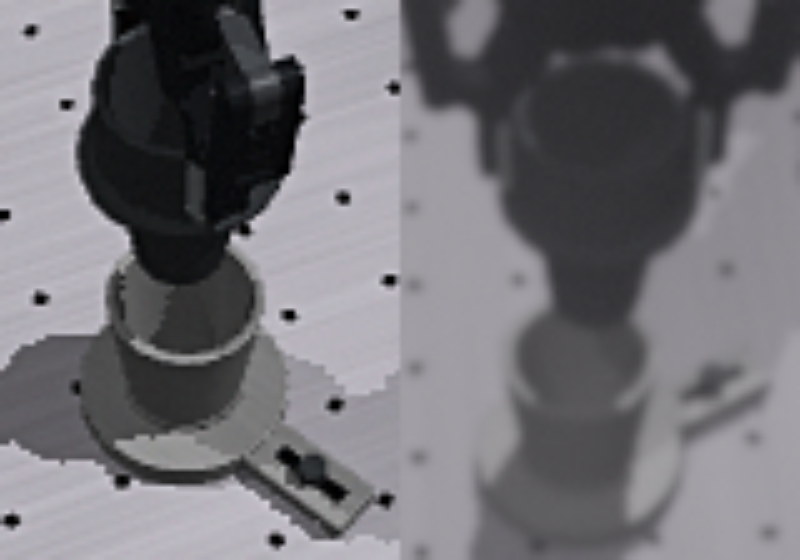

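Run:
```python
from h import *
S,D=camera_info('scene'),camera_info('side')
def ring(z,r,x,y): return np.c_[x+r*np.cos(A),y+r*np.sin(A),0*A+z]
def f(v):
    e=lambda ci,z,r:ext(ci,ring(z,r,*v[:2]))
    a,b,c,d=e(S,80,33),e(S,0,45),e(D,80,33),e(D,0,45)
    return np.r_[a[[0,2,3]]-[283,314.6,222.6],b[[0,2,3]]-[278,319.6,246.4],c[[0,2,3]]-[267,295,233],d[[0,2,3]]-[260,302,258]]+.5
r=least_squares(f,[577,-15]);print('trap',r.x,r.fun.round(1))
def g(v):
    z=124;e=lambda ci,z,r:ext(ci,ring(z,r,*v[:2]))
    a,b=e(S,z+61,38),e(S,z,18);c,d=e(D,z+61,38),e(D,z,18)
    return np.r_[a[[0,2]]-[277.4,320.4],b[3]-207,c[[0,2]]-[265,305],d[3]-214.4]+.5
r=least_squares(g,[577,-15]);print('sleeve',r.x,r.fun.round(1))
for p in (570,-7),(577,-14): print(p,f(p).round(1),g(p).round(1))
```

```text
trap [569.31106787  -8.22426395] [ 0.4  1.4 -0.7  0.8  0.3 -0.1 -2.   2.1  0.9  0.5 -0.9  2.5]
sleeve [575.72308487 -12.57581031] [ 0.9  0.1 -0.5 -0.5  0.7  1.4]
(570, -7) [ 1.1  2.1 -0.7  1.4  1.  -0.  -1.7  2.4  0.4  0.8 -0.6  2. ] [ 2.7  1.6 -3.8 -3.8 -2.8 -0.6]
(577, -14) [-0.9  0.3  3.3 -0.5 -0.7  3.8  1.9  6.1  3.   4.1  2.9  4.6] [ 0.4 -0.4  0.2  0.2  1.4  2. ]
```

The crops show the sleeve about 6 mm too far in +x and 4 mm in −y from the rim's centre (283–315 px in the scene view, 267–295 in the side view). I'll correct that and lower it partway.

```bash
python3 -m handwheel '{"dp":[[0.0045,-0.0065,0],[0.0045,-0.0065,0.015],[0.0045,-0.0065,0.03],[0.0045,-0.0065,0.045],[0.0045,-0.0065,0.055]],"turn":[0,0,0,0,0]}'
python3 -m handwheel '{"dp":[[0,0,0.005],[0,0,0.01],[0,0,0.01],[0,0,0.01],[0,0,0.01]],"turn":[0,0,0,0,0]}'
python3 -m handwheel '{"dp":[[0,0,0.005],[0,0,0.01],[0,0,0.015],[0,0,0.015],[0,0,0.015]],"turn":[0,0,0,0,0]}'
python3 - <<'E'
from h import *
s=grab_frame('scene')[130:262,262:342]; d=grab_frame('side')[130:262,245:325]
print(get_state()['wrist_torque'])
cv2.imwrite('pics/z4.png',cv2.resize(np.hstack([s,d]),None,fx=4.5,fy=4.5)[:,:,::-1])
E
```

```text
t: 5.98
eef_pos: [569.5, -10.1, 133.1]
tcp_rot: [-0.0, 0.707, 0.707, -0.0]
force: [-0.1, -1.1, -2.7]
finger_gap: 62.4
grasp_force: 66.9
t: 6.4
eef_pos: [571.0, -10.5, 125.0]
tcp_rot: [0.0, 0.707, 0.707, 0.0]
force: [0.2, -0.3, -3.3]
finger_gap: 62.2
grasp_force: 66.9
t: 6.82
eef_pos: [570.1, -10.6, 108.8]
tcp_rot: [-0.0, 0.707, 0.707, -0.0]
force: [0.2, 0.6, -2.3]
finger_gap: 62.4
grasp_force: 66.9
[-0.02996953 -0.00791701  0.05994778]
```

View pics/z4.png

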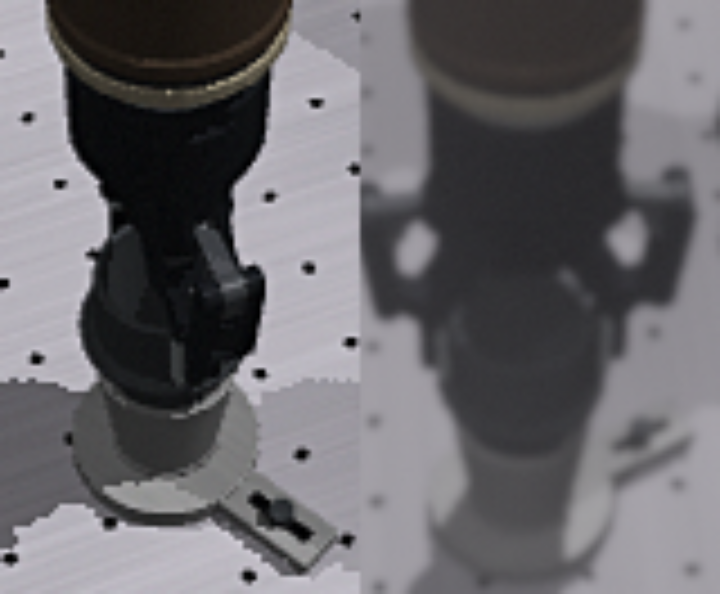

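The sleeve is down inside the rim without contact. I'll lower the remaining 21 mm in small steps.

```bash
python3 -m handwheel '{"dp":[[0.001,0,0.003],[0.001,0,0.006],[0.001,0,0.009],[0.001,0,0.01],[0.001,0,0.01]],"turn":[0,0,0,0,0]}'
python3 -m handwheel '{"dp":[[0,0,0.002],[0,0,0.004],[0,0,0.005],[0,0,0.005],[0,0,0.005]],"turn":[0,0,0,0,0]}'
python3 -m handwheel '{"dp":[[0,0,0.001],[0,0,0.002],[0,0,0.003],[0,0,0.003],[0,0,0.003]],"turn":[0,0,0,0,0]}'
```

```text
t: 7.33
eef_pos: [570.2, -9.6, 98.9]
tcp_rot: [-0.0, 0.707, 0.707, -0.0]
force: [-0.7, 0.1, -3.5]
finger_gap: 62.4
grasp_force: 66.9
t: 7.75
eef_pos: [570.5, -9.5, 94.3]
tcp_rot: [-0.0, 0.707, 0.707, -0.0]
force: [0.6, 0.1, -2.2]
finger_gap: 62.1
grasp_force: 66.9
t: 8.17
eef_pos: [570.5, -9.5, 91.2]
tcp_rot: [-0.0, 0.707, 0.707, -0.0]
force: [-0.3, 1.6, -2.7]
finger_gap: 62.3
grasp_force: 66.9
```

```bash
python3 -m handwheel '{"dp":[[0,0,0.001],[0,0,0.002],[0,0,0.002],[0,0,0.002],[0,0,0.002]],"turn":[0,0,0,0,0]}'
python3 -m handwheel '{"dp":[[0,0,0.001],[0,0,0.002],[0,0,0.002],[0,0,0.002],[0,0,0.002]],"turn":[0,0,0,0,0]}'
python3 -m handwheel '{"dp":[[0,0,0.001],[0,0,0.001],[0,0,0.001],[0,0,0.001],[0,0,0.001]],"turn":[0,0,0,0,0]}'
```

```text
t: 8.58
eef_pos: [570.5, -9.5, 89.3]
tcp_rot: [0.0, 0.707, 0.707, -0.0]
force: [0.4, -0.5, -3.4]
finger_gap: 62.2
grasp_force: 66.9
t: 9.0
eef_pos: [570.7, -9.6, 87.8]
tcp_rot: [0.0, 0.707, 0.707, 0.0]
force: [-3.7, 0.1, 5.9]
finger_gap: 62.6
grasp_force: 67.4
t: 9.42
eef_pos: [570.7, -9.5, 87.7]
tcp_rot: [0.0, 0.707, 0.707, 0.0]
force: [-7.5, -0.1, 15.7]
finger_gap: 62.6
grasp_force: 68.4
```

```bash
python3 -m handwheel '{"dp":[[0,0,-0.0015],[0,0,-0.0015],[0,0,-0.0015],[0,0,-0.0015],[0,0,-0.0015]],"turn":[0,0,0,0,0]}' 
python3 -m handwheel '{"dp":[[0,0,0],[0,0,0],[0,0,0],[0,0,0],[0,0,0]],"turn":[0,0,0,0,0]}' 0.085
python3 -m handwheel '{"dp":[[0,0,-0.01],[0,0,-0.03],[0,0,-0.06],[0,0,-0.1],[0,0,-0.13]],"turn":[0,0,0,0,0]}'
python3 -m handwheel '{"dp":[[-0.03,-0.02,0],[-0.07,-0.045,0],[-0.105,-0.07,0],[-0.14,-0.1,0],[-0.165,-0.115,0]],"turn":[0,0,0,0,0]}' 0.07
python3 -m handwheel '{"dp":[[-0.025,-0.015,0],[-0.03,-0.018,0],[-0.03,-0.018,0],[-0.03,-0.018,0],[-0.03,-0.018,0]],"turn":[0,0,0,0,0]}'
python3 - <<'E'
from h import *
S,D,W=[camera_info(c) for c in('scene','side','wrist')]
s0=get_state(); print(s0['eef_pos'])
w=grab_frame('wrist'); 
for d in find_in('plug','wrist')[:4]: print(np.round(d['extent'],1),d['confidence'],fit('plug',[(W,d['extent'])],[437,-204])[0])
s=grab_frame('scene')[170:262,262:342]; d=grab_frame('side')[170:262,245:325]
cv2.imwrite('pics/z5.png',np.vstack([cv2.resize(np.hstack([s,d]),(560,322)),cv2.resize(w,(370,278))[:, :].__class__(0) if 0 else np.hstack([cv2.resize(w,(370,278)),np.zeros((278,190,3),np.uint8)])])[:,:,::-1])
for nm,ci,c in(('scene',S,'scene'),('side',D,'side')):
    e=find_in('sleeve',c)
    print(nm,[x['extent'] for x in e[:1]],'seated pred',ext(ci,pts('sleeve',569.5,-8.5,22)[-4*72:]).round(1))
E
```

```text
t: 9.83
eef_pos: [570.7, -9.5, 87.9]
tcp_rot: [0.0, 0.707, 0.707, 0.0]
force: [-0.8, 0.0, 2.2]
finger_gap: 62.2
grasp_force: 67.4
t: 10.25
eef_pos: [570.5, -9.5, 87.7]
tcp_rot: [-0.0, 0.707, 0.707, -0.0]
force: [0.0, 0.7, 0.4]
finger_gap: 85.1
grasp_force: 0.0
t: 10.67
eef_pos: [570.7, -9.5, 221.2]
tcp_rot: [0.001, 0.707, 0.707, 0.001]
force: [0.9, 0.2, -0.2]
finger_gap: 84.9
grasp_force: 0.0
t: 11.08
eef_pos: [453.6, -175.6, 218.7]
tcp_rot: [0.0, 0.707, 0.707, 0.0]
force: [0.7, 0.1, 0.4]
finger_gap: 69.8
grasp_force: 0.0
t: 11.5
eef_pos: [438.5, -203.1, 218.1]
tcp_rot: [0.0, 0.706, 0.708, 0.0]
force: [-1.3, 0.4, 0.7]
finger_gap: 69.9
grasp_force: 0.0
[ 438.50487811 -203.07995492  218.10628571]
[255.5 263.5 308.1 333.2] 0.81 [ 443.18911685 -315.04954634]
[245.  172.7 307.4 229.6] 0.71 [ 436.9403275  -206.54512164]
[141.6 201.8 204.1 258.5] 0.65 [ 331.17426928 -235.1228721 ]
[348.7 158.4 410.3 221.2] 0.59 [ 538.4766463  -194.20387841]
scene [[282.6, 180.0, 317.1, 222.8]] seated pred [280.2 182.7 318.  223.6]
side [[260.6, 195.3, 299.8, 236.2]] seated pred [262.1 195.6 299.2 235.5]
```

View pics/z5.png

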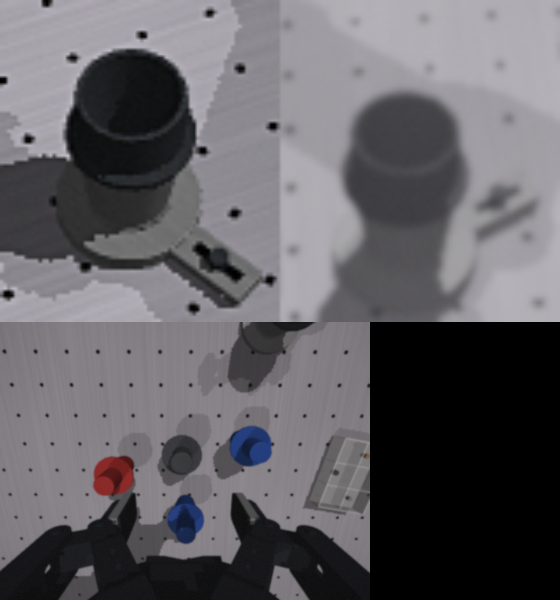

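The sleeve sits flat on the trap's rim. In the wrist view the dark plug (180,455) stands between red and blue ones. I'll descend to it and grip.

```bash
python3 -m handwheel '{"dp":[[-0.0025,-0.0015,0.03],[-0.0025,-0.0015,0.06],[-0.0025,-0.0015,0.085],[-0.0025,-0.0015,0.1],[-0.0025,-0.0015,0.105]],"turn":[0,0,0,0,0]}'
python3 -m handwheel '{"dp":[[0,0,0.015],[0,0,0.03],[0,0,0.038],[0,0,0.041],[0,0,0.041]],"turn":[0,0,0,0,0]}'
python3 -m handwheel '{"dp":[[0,0,0],[0,0,0],[0,0,0],[0,0,0],[0,0,0]],"turn":[0,0,0,0,0]}' 0.02 60
python3 -m handwheel '{"dp":[[0,0,0],[0,0,0],[0,0,0],[0,0,0],[0,0,0]],"turn":[0,0,0,0,0]}'
```

```text
t: 12.22
eef_pos: [434.7, -206.2, 110.5]
tcp_rot: [-0.002, 0.707, 0.707, -0.001]
force: [0.5, -0.3, 0.3]
finger_gap: 70.0
grasp_force: 0.0
t: 12.63
eef_pos: [436.0, -206.9, 71.8]
tcp_rot: [-0.0, 0.707, 0.707, -0.0]
force: [0.3, 0.0, 0.1]
finger_gap: 70.3
grasp_force: 0.0
t: 13.05
eef_pos: [436.4, -207.2, 72.7]
tcp_rot: [0.001, 0.707, 0.707, 0.0]
force: [-1.3, -0.2, 6.1]
finger_gap: 28.4
grasp_force: 58.6
t: 13.47
eef_pos: [436.4, -207.2, 72.7]
tcp_rot: [0.001, 0.707, 0.707, 0.0]
force: [-1.3, 0.6, 6.0]
finger_gap: 28.9
grasp_force: 58.6
```

```bash
python3 -m handwheel '{"dp":[[0,0,-0.01],[0,0,-0.035],[0,0,-0.07],[0,0,-0.11],[0,0,-0.145]],"turn":[0,0,0,0,0]}'
python3 -m handwheel '{"dp":[[0.02,0.014,-0.005],[0.05,0.034,-0.005],[0.08,0.054,-0.005],[0.105,0.071,-0.005],[0.13,0.088,-0.005]],"turn":[0,0,0,0,0]}'
python3 -m handwheel '{"dp":[[0.02,0.014,0],[0.04,0.027,0],[0.055,0.037,0],[0.065,0.044,0],[0.068,0.046,0]],"turn":[0,0,0,0,0]}'
python3 -m handwheel '{"dp":[[0,0,0],[0,0,0],[0,0,0],[0,0,0],[0,0,0]],"turn":[0,0,0,0,0]}'
python3 - <<'E'
from h import *
s=grab_frame('scene')[120:232,262:342]; d=grab_frame('side')[120:232,245:325]
cv2.imwrite('pics/z6.png',cv2.resize(np.hstack([s,d]),None,fx=5,fy=5)[:,:,::-1])
E
```

```text
t: 13.88
eef_pos: [435.4, -206.9, 219.5]
tcp_rot: [0.0, 0.707, 0.707, -0.0]
force: [0.5, 0.2, -2.9]
finger_gap: 28.6
grasp_force: 59.7
t: 14.3
eef_pos: [524.3, -75.4, 222.6]
tcp_rot: [0.0, 0.707, 0.707, 0.0]
force: [0.3, -1.1, -2.8]
finger_gap: 28.7
grasp_force: 60.0
t: 14.72
eef_pos: [570.6, -6.8, 222.0]
tcp_rot: [-0.0, 0.706, 0.708, 0.0]
force: [1.3, 0.6, -2.7]
finger_gap: 28.3
grasp_force: 59.8
t: 15.13
eef_pos: [569.7, -10.1, 222.0]
tcp_rot: [0.0, 0.708, 0.707, -0.0]
force: [-0.6, 0.1, -2.3]
finger_gap: 28.8
grasp_force: 59.8
```

View pics/z6.png

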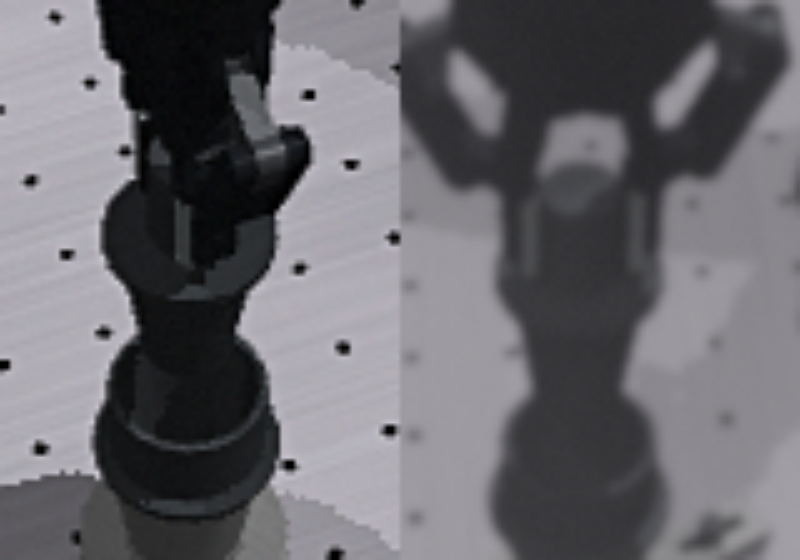

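Run:
```python
from h import *
S,D=camera_info('scene'),camera_info('side')
def e(ci,z,r,v): return ext(ci,np.c_[v[0]+r*np.cos(A),v[1]+r*np.sin(A),0*A+z])
g=lambda v:np.r_[e(S,212,31,v)[[0,2]]-[282.4,317],e(S,209,31,v)[3]-180,e(D,212,31,v)[[0,2]]-[264.4,297.4]]+.5
f=lambda v:np.r_[e(S,122,31.5,v)[[0,2,3]]-[283.2,316,210.4],e(S,80,38,v)[3]-224,e(S,83,38,v)[[0,2]]-[280.8,318],e(D,83,38,v)[[0,2]]-[263,298.4]]+.5
for n,h in(('plug',g),('sleeve',f)):
    r=least_squares(h,[570,-9]);print(n,r.x,r.fun.round(1))
```

```text
plug [567.3736275   -8.53146678] [-0.2  0.5  1.  -1.2  0.3]
sleeve [569.14347324  -8.87347855] [ 0.1 -0.2 -0.7  0.1 -0.3  0.2 -0.5  1.1]
```

Plug and sleeve are aligned to about 1–2 mm (plug flange 282–317 px, collar 283–316 px in the scene view). I'll shift 1 mm in x and lower.

```bash
python3 -m handwheel '{"dp":[[0,0.001,0.01],[0,0.001,0.025],[0,0.001,0.04],[0,0.001,0.05],[0,0.001,0.052]],"turn":[0,0,0,0,0]}'
python3 -m handwheel '{"dp":[[0,0,0.004],[0,0,0.008],[0,0,0.012],[0,0,0.015],[0,0,0.015]],"turn":[0,0,0,0,0]}'
python3 -m handwheel '{"dp":[[0,0,0.003],[0,0,0.006],[0,0,0.009],[0,0,0.01],[0,0,0.01]],"turn":[0,0,0,0,0]}'
```

```text
t: 15.65
eef_pos: [569.6, -9.1, 167.4]
tcp_rot: [-0.001, 0.707, 0.707, -0.001]
force: [-0.7, -0.2, -2.7]
finger_gap: 28.8
grasp_force: 59.8
t: 16.07
eef_pos: [570.8, -9.1, 154.4]
tcp_rot: [-0.0, 0.707, 0.707, -0.0]
force: [0.1, 0.4, -3.4]
finger_gap: 28.4
grasp_force: 59.8
t: 16.48
eef_pos: [570.8, -9.1, 144.5]
tcp_rot: [-0.0, 0.707, 0.707, -0.0]
force: [-0.3, 0.0, -3.5]
finger_gap: 28.5
grasp_force: 59.8
```

```bash
python3 -m handwheel '{"dp":[[0,0,0.002],[0,0,0.004],[0,0,0.006],[0,0,0.006],[0,0,0.006]],"turn":[0,0,0,0,0]}'
python3 -m handwheel '{"dp":[[0,0,0.001],[0,0,0.002],[0,0,0.002],[0,0,0.002],[0,0,0.002]],"turn":[0,0,0,0,0]}'
python3 -m handwheel '{"dp":[[0,0,0.001],[0,0,0.0015],[0,0,0.0015],[0,0,0.0015],[0,0,0.0015]],"turn":[0,0,0,0,0]}'
python3 -m handwheel '{"dp":[[0,0,0.001],[0,0,0.001],[0,0,0.001],[0,0,0.001],[0,0,0.001]],"turn":[0,0,0,0,0]}'
```

```text
t: 16.9
eef_pos: [570.9, -9.0, 138.7]
tcp_rot: [-0.0, 0.707, 0.707, -0.0]
force: [0.8, -0.0, -3.5]
finger_gap: 28.7
grasp_force: 59.8
t: 17.32
eef_pos: [571.0, -9.0, 136.8]
tcp_rot: [0.0, 0.707, 0.707, 0.0]
force: [0.3, -0.7, -2.8]
finger_gap: 28.9
grasp_force: 59.8
t: 17.73
eef_pos: [571.1, -9.0, 135.3]
tcp_rot: [0.0, 0.707, 0.707, 0.0]
force: [0.2, 0.5, -2.7]
finger_gap: 28.8
grasp_force: 59.8
t: 18.15
eef_pos: [571.2, -9.0, 134.7]
tcp_rot: [0.0, 0.707, 0.707, 0.0]
force: [-2.4, 0.9, 5.5]
finger_gap: 28.3
grasp_force: 60.5
```

Seated. Now I'll let go, then press on the knob's top with closed fingers.

```bash
python3 -m handwheel '{"dp":[[0,0,-0.0005],[0,0,-0.0005],[0,0,-0.0005],[0,0,-0.0005],[0,0,-0.0005]],"turn":[0,0,0,0,0]}' 
python3 -m handwheel '{"dp":[[0,0,0],[0,0,0],[0,0,0],[0,0,0],[0,0,0]],"turn":[0,0,0,0,0]}' 0.07
python3 -m handwheel '{"dp":[[0,0,-0.01],[0,0,-0.025],[0,0,-0.04],[0,0,-0.05],[0,0,-0.055]],"turn":[0,0,0,0,0]}'
python3 -m handwheel '{"dp":[[0,0,0],[0,0,0],[0,0,0],[0,0,0],[0,0,0]],"turn":[0,0,0,0,0]}' 0.0 20
python3 -m handwheel '{"dp":[[0,0,0.005],[0,0,0.01],[0,0,0.013],[0,0,0.015],[0,0,0.015]],"turn":[0,0,0,0,0]}'
```

```text
t: 18.57
eef_pos: [571.1, -9.0, 134.8]
tcp_rot: [0.0, 0.707, 0.707, 0.0]
force: [-0.2, 0.5, 1.2]
finger_gap: 28.9
grasp_force: 59.9
t: 18.98
eef_pos: [571.0, -9.0, 134.8]
tcp_rot: [0.0, 0.707, 0.707, -0.0]
force: [0.3, -0.6, -0.2]
finger_gap: 70.0
grasp_force: 0.0
t: 19.4
eef_pos: [571.9, -9.0, 191.9]
tcp_rot: [0.001, 0.707, 0.707, 0.001]
force: [1.2, -0.3, 0.1]
finger_gap: 69.9
grasp_force: 0.0
t: 19.82
eef_pos: [570.6, -9.0, 189.1]
tcp_rot: [-0.0, 0.707, 0.707, -0.0]
force: [0.0, -0.0, -0.4]
finger_gap: 9.1
grasp_force: 0.0
t: 20.23
eef_pos: [570.6, -9.0, 174.0]
tcp_rot: [-0.0, 0.707, 0.707, -0.0]
force: [0.2, -0.4, -0.0]
finger_gap: 0.4
grasp_force: 0.0
```

```bash
python3 -m handwheel '{"dp":[[0,0,0.001],[0,0,0.002],[0,0,0.003],[0,0,0.004],[0,0,0.005]],"turn":[0,0,0,0,0]}'
python3 -m handwheel '{"dp":[[0,0,0.0005],[0,0,0.001],[0,0,0.001],[0,0,0.001],[0,0,0.001]],"turn":[0,0,0,0,0]}'
python3 -m handwheel '{"dp":[[0,0,0.0005],[0,0,0.0005],[0,0,0.0005],[0,0,0.0005],[0,0,0.0005]],"turn":[0,0,0,0,0]}'
```

```text
t: 20.65
eef_pos: [571.1, -9.0, 169.8]
tcp_rot: [0.0, 0.707, 0.707, 0.0]
force: [-0.2, -0.8, 0.4]
finger_gap: 0.0
grasp_force: 0.0
t: 21.07
eef_pos: [571.0, -9.0, 168.9]
tcp_rot: [0.0, 0.707, 0.707, 0.0]
force: [0.3, -0.2, 0.1]
finger_gap: 0.3
grasp_force: 0.0
t: 21.48
eef_pos: [571.0, -9.0, 168.3]
tcp_rot: [0.0, 0.707, 0.707, 0.0]
force: [-0.3, 0.1, -0.2]
finger_gap: -0.0
grasp_force: 0.0
```

```bash
python3 -m handwheel '{"dp":[[0,0,0.0005],[0,0,0.001],[0,0,0.001],[0,0,0.001],[0,0,0.001]],"turn":[0,0,0,0,0]}'
python3 -m handwheel '{"dp":[[0,0,0.0003],[0,0,0.0005],[0,0,0.0005],[0,0,0.0005],[0,0,0.0005]],"turn":[0,0,0,0,0]}'
```

```text
t: 21.9
eef_pos: [571.2, -9.0, 168.1]
tcp_rot: [0.0, 0.707, 0.707, 0.0]
force: [-3.0, 0.0, 7.6]
finger_gap: -0.3
grasp_force: 3.9
t: 22.32
eef_pos: [571.2, -9.0, 168.1]
tcp_rot: [0.0, 0.707, 0.707, 0.0]
force: [-4.3, 0.5, 11.6]
finger_gap: -0.1
grasp_force: 6.1
```

```bash
python3 -m handwheel '{"dp":[[0,0,-0.0001],[0,0,-0.0001],[0,0,-0.0001],[0,0,-0.0001],[0,0,-0.0001]],"turn":[0,0,0,0,0]}'
python3 -m handwheel '{"dp":[[0,0,0],[0,0,0],[0,0,0],[0,0,0],[0,0,0]],"turn":[0,0,0,0,0]}'
python3 -m handwheel '{"dp":[[0,0,-0.002],[0,0,-0.01],[0,0,-0.03],[0,0,-0.06],[0,0,-0.09]],"turn":[0,0,0,0,0]}'
python3 -m handwheel '{"dp":[[0.02,0,0],[0.05,0,0],[0.09,0,0],[0.12,0,0],[0.13,0,0]],"turn":[0,0,0,0,0]}'
python3 - <<'E'
from h import *
s=grab_frame('scene')[130:260,262:342]; d=grab_frame('side')[130:260,245:325]
cv2.imwrite('pics/z7.png',cv2.resize(np.hstack([s,d]),None,fx=4.5,fy=4.5)[:,:,::-1])
for c in('scene','side'):
    for th in('lens_mount','organiser','level'): print(c,th,[x['extent'] for x in find_in(th,c)[:1]])
E
```

```text
t: 22.73
eef_pos: [571.2, -9.0, 168.1]
tcp_rot: [0.0, 0.707, 0.707, 0.0]
force: [-4.0, -0.4, 11.0]
finger_gap: 0.1
grasp_force: 5.7
t: 23.15
eef_pos: [571.2, -9.0, 168.1]
tcp_rot: [0.0, 0.707, 0.707, 0.0]
force: [-4.0, -0.8, 11.4]
finger_gap: -0.1
grasp_force: 5.7
t: 23.57
eef_pos: [570.4, -9.1, 257.7]
tcp_rot: [-0.001, 0.707, 0.707, -0.001]
force: [0.4, 0.0, 0.2]
finger_gap: -0.2
grasp_force: 0.0
t: 23.98
eef_pos: [570.2, 127.3, 257.4]
tcp_rot: [-0.001, 0.705, 0.709, 0.001]
force: [-0.8, 0.1, 0.4]
finger_gap: -0.1
grasp_force: 0.0
scene lens_mount [[430.8, 211.5, 489.7, 267.4]]
scene organiser [[168.7, 305.3, 248.5, 377.4]]
scene level []
side lens_mount [[325.5, 105.9, 356.0, 166.1]]
side organiser [[354.9, 304.2, 414.4, 388.0]]
side level [[339.0, 199.4, 372.3, 233.9]]
```

View pics/z7.png

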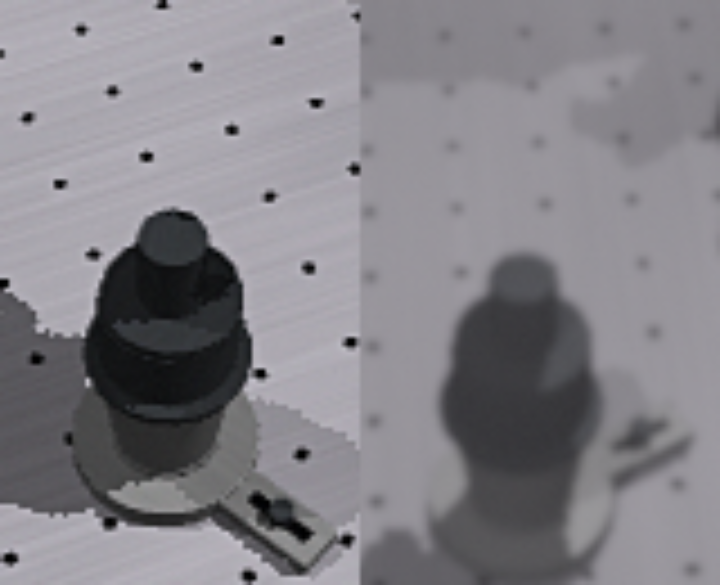

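The picture shows the plug's flange flat on the sleeve's mouth and the sleeve's flange flat on the rim. The gripper is clear of them, and the bystanders show no movement beyond detector scatter.

```bash
python3 -c "
from bench import *
print(job_done())"
```

```text
the job is handed in; nothing more can be done
None
```

The light trap is assembled and handed in: the sleeve's flange sits flat on the rim, the plug's flange flat on the sleeve's mouth, and I pressed the plug straight down at about 11 N for about a second before moving the gripper clear; the bystanders were not touched, and the arm took about 24 s of the 64 s.

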